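Back the potter's indexing turntable off one ratchet notch

ROBOT

A 7-joint arm with a two-finger parallel gripper is mounted at the origin on the work surface. World frame = base frame: x ahead of the robot, y to its left, z up, the work surface at z = 0. Lengths are in m, angles in rad, forces in N, time in s.
With the tool pointing down it reaches from about 0.4 to 0.875 m from the base axis. Payload 6.5 kg.
Tool frame: the origin (TCP) lies at the very end of the fingers, on their centre line; the grasp point (between the pads) lies env.hold_point_z behind it (env.hold_point_z is the distance from the TCP to the grasp point, in m); x points along the fingers, z is the direction in which the jaws open and shut, and the axes are right-handed (so a half turn about x gives the same grasp; the last joint's range is limited). The gripper opens to 88 mm and grips with 3 to 60 N. Pads are 18 mm wide; open, the fingers measure 123 mm over their backs; the gripper's body (75 mm by 187 mm) begins 45 mm behind the grasp point.
Start: joints at [1.17, 0.536, -0.004, 1.538, 0.003, 1.067, -0.071], TCP at [0.214, -0.614, 0.239] pointing down, gripper open.
Joint ranges: [-2.7, 2.7], [-0.37, 2.16], [-1.27, 1.26], [0.24, 2.4], [-1.31, 4.45], [0.19, 1.91], [-2.76, 2.76]. Speed limits (rad/s): [2.39, 2.39, 3.14, 3.14, 3.14, 3.14, 3.14].

INTERFACE

Orientations are given as a unit quaternion [w, x, y, z].
In Python, from bench import observe, vision, close_job, env gives the robot as it stands. The module is installed in compiled form; this text tells all that it offers.
- The arm moves only by the shell command python3 -m crank 'ROWS' [OPENING]. ROWS is JSON, a list of rows, each a list of 6 numbers: the shift along the world's x, y, z in m, then the turn, a rotation vector about the world's x, y, z in degrees. In form: [[tx, ty, tz, wx, wy, wz], ...]. A call has 1 to 20 rows; each row is the pose to reach, as a shift and turn from the pose measured when the call began; what a row does not reach only later rows make up. A row lasts 1/8 s, in which the tool goes at most 62.5 mm and 10.7 degrees, less where a joint would pass 70% of its speed; a pose out of reach is approached as far as the arm can. A call with a gripper value outside its range is refused whole. OPENING is the opening, from 0 (shut) to 1 (fully open), set as the call begins (- or left out, the last holds). The fingers move at their own pace and stop on an object; the grip force is fixed at half the most. Time passes only in rows, so rows that repeat a pose let the fingers close. It gives the time, the measured TCP pose, the force and the opening at its end, in the units of the state.
- observe(): the state, without advancing time (a new reading comes with each control period).
- vision.read_camera(name): name is "scene" or "side" or "wrist"; returns the picture (400x640x3 uint8, red, green, blue); there is no depth.
- vision.calibration(name): a dict with "intrinsics" (3x3 intrinsics, pixels), "D" ([k1, k2, p1, p2, k3] as OpenCV has them; the pictures are not rectified), "eye" and "orientation" of the camera in the world. Camera axes: x right, y down, z forward; pixel columns grow to the right and rows downward; lengths in m; the calibration is good to about 2 mm. A picture is of the moment at which its call begins: read the wrist's pose just before it. calibration takes no time and is no camera call; for the wrist camera it gives the pose at the moment of the call.
- close_job(): hands the job in, once; it reports no verdict.
Trained networks look in the newest picture that a camera, given by its name, has taken for a name from the list of things; names that differ only in an ending like _2 or _b are one class to them, and where a whole thing is asked for, a point or a joint stands for the part that bears it (a point fixed in the world has none). Each returns a list of dicts, best first, with "score" (0 to 1); they miss things now and then, are a little off and sometimes report something else, mostly with a low value. They report only what shows in the picture. A call takes as long as a camera call. They do not tell look-alikes from the thing itself.
- vision.silhouettes(query, camera): "region" (400x640 bool, what is visible of it) and "at" ([column, row] in pixels, amid what is visible of it).
The state is a dict: "time": time; "qpos": joint angles; "joint_vel": joint speeds; "effort": joint torques, N m; "position": TCP position; "eef_rot": TCP orientation; "wrist_force": force on the tool from outside, world axes, zero at the start; "moment": the same for the moment, N m; "grip_width": finger opening in m.
Only numpy, scipy, OpenCV 4.12 (cv2) and the standard library are available. Lean on these libraries where they do the work, as an engineer would, in place of code of your own. Each camera call takes 0.05 s, during which the arm holds its last target. There are 200 camera calls.

TASK

The decorating turntable has been clicked one notch too far. With a fingertip lift its ratchet pawl out of the teeth and tip it right over so that it stays up, push the wheel back by one notch (clockwise seen from above) by one of its upright pins, then tip the pawl back so that it drops fully down into that next notch. Nothing needs gripping or picking up: the bowl stays standing in the middle of the wheel and the pots and tools around it stay where they are; take the hand away at the end.

Things in the scene. Friction and masses are not known exactly. Their poses are not given: they have to be found in the camera images.
- stand: Fixed dark steel stand of the turntable, foot 200 mm across, 18 mm high. Origin on the table under the wheel's axis, z up. In its axes the pawl's nose meets the wheel's rim at (0, +115) mm; the pawl's pivot is at (+70, +115) mm, 103 mm above the table; a pivot post (18 x 14 mm, top 110 mm above the table) stands just outside it at (+70, +135) mm.
- wheel_centre (a point): Centre of the top of the wheel's wooden head, on the axis, 88 mm above the table, axes as the stand's. The aluminium wheel is 260 mm across, its flat top 76 mm above the table; the wooden head on it is 132 mm across, 12 mm thick. 12 saw teeth stand around the rim (radius 106 to 124 mm, 11 mm high).
- pin (a point): Top centre of one of the six upright steel pins on the wheel, 10 mm thick, at radius 88 mm, tops 112 mm above the table, 36 mm above the wheel's flat top. The other five stand every 60 degrees round from it. At wheel joint value 0 this pin lies on the stand's +x axis. It turns with the wheel.
- wheel (a joint): Angle of the wheel (rad), growing clockwise seen from above (backward). One notch is 0.524 rad (30 degrees). Stiff (about 2 N at a pin), stays where left. Starts at -0.08 to -0.01; with the pawl down it cannot turn back past 0. In the next notch, 0.32 to 0.51, the pawl comes fully down; above 0.52 its nose would land on top of a tooth, below 0.28 on a tooth's ramp.
- pawl (a joint): Angle of the steel pawl (rad): 0 = nose fully down in a notch, 0.92 = tipped over against its stop; clear of the teeth above 0.25. Pivot level, along the stand's y. From it an arm runs 70 mm to the stand's -x and ends in the down-turned nose; a thumb tab with a ball stands up from it, leaning 14 degrees to -x. It moves at under 1 N.
- pawl_ball (a point): Centre of the steel ball (18 mm across) on the pawl's thumb tab, 52 mm from the pivot, 153 mm above the table with the pawl down. Push it to the stand's +x to lift the nose; past 0.6 rad the pawl falls over by its own weight and stays: ball 45 mm farther to +x, 144 mm above the table. Push the ball back to -x below 0.4 rad and the pawl falls into the teeth.
- pot: Loose unglazed white bowl, 84 mm across and 48 mm high, standing on the wooden head near the axis. Origin at the centre of its underside.
- cup: Loose white cup, 60 mm across, 62 mm high, near the turntable. Origin at its underside.
- brush: Loose brush lying near the turntable. Not to be disturbed.
- lid: Loose white pot lid, 84 mm across, 40 mm high with its knob, near the turntable.
- tall_jug: Loose white jug, 115 mm across, 206 mm high. Origin at its underside.
- round_jug: Loose white jug, 74 mm across, 132 mm high. Origin at its underside.
- mug: Loose white mug, 72 mm across, 85 mm high. Origin at its underside.
- glaze_jar: Loose glass jar with a white cap, 68 mm across, 85 mm high. Origin at its underside.
Things that resemble listed ones, but are neither listed nor needed, are in the scene too. What is shaped like the pot but blue or green is not meant.

How it is judged:
By the outcome, as a careful person would: the job done as asked, in the order asked, and still so for the second after the job is handed in, with the robot touching nothing.
It also fails if it takes over 56 s, if anything falls off the work surface, if the arm or the gripper's body presses on something with over 40 N, if the wrist force passes 120 N, or if a joint passes its speed limit or range.

## Working session

There is one attempt and no reset: what is moved stays moved. The work goes in short steps, Python scripts to look and compute and a shell command to move; the robot and the scene stay as the last step left them, time stands still between calls to the robot, and variables do not carry over. Pictures are saved under pics/ and viewed, about 8 in all and at most 12, crops included, and the job is handed in when it is done.

```bash
mkdir -p pics
cat > h.py <<'E'
import numpy as np,cv2
from scipy.spatial.transform import Rotation as R
from bench import observe,vision,env
def cal(n):
    c=vision.calibration(n);K=np.array(c["intrinsics"]);D=np.array(c["D"]);e=np.array(c["eye"]);o=np.array(c["orientation"])
    M=o if o.shape==(3,3) else R.from_quat(np.r_[o[1:],o[0]]).as_matrix()
    return K,D,e,M
def ray(n,p,c=None):
    K,D,e,M=c or cal(n);u=cv2.undistortPoints(np.array([[p]],float),K,D)[0,0]
    d=M@np.r_[u,1];return e,d/np.linalg.norm(d)
def atz(n,p,z,c=None):
    e,d=ray(n,p,c);return e+d*(z-e[2])/d[2]
def tri(rs):
    A=0;b=0
    for e,d in rs:
        P=np.eye(3)-np.outer(d,d);A=A+P;b=b+P@e
    x=np.linalg.solve(A,b);return x,[np.linalg.norm((np.eye(3)-np.outer(d,d))@(x-e)) for e,d in rs]
def proj(n,X,c=None):
    K,D,e,M=c or cal(n);return cv2.projectPoints((np.atleast_2d(X)-e)@M,np.zeros(3),np.zeros(3),K,D)[0][:,0]
def save(n,f):
    im=vision.read_camera(n);cv2.imwrite(f,im[...,::-1]);return im
E
python3 - <<'E'
from h import *
print(observe())
for n in ("scene","side","wrist"):
    save(n,f"pics/{n}0.png")
    print(n,cal(n)[2],cal(n)[3].round(3).tolist())
    for q in ("stand","wheel_centre","wheel","pin","pawl","pawl_ball","pot"):
        try: print(q,[(round(float(r["score"]),2),np.round(r["at"]).tolist(),int(r["region"].sum())) for r in vision.silhouettes(q,n)][:7])
        except Exception as e: print(q,e)
a=cv2.imread("pics/scene0.png");
E
```

```text
{'time': 0.0, 'qpos': array([ 1.16977722,  0.53717962, -0.00443542,  1.53885397,  0.00261196,
        1.06729453, -0.07121674]), 'joint_vel': array([ 0.00189568, -0.00060164,  0.00012601, -0.00109171, -0.00027539,
        0.00035041, -0.00111689]), 'effort': array([-8.15838357e-04, -5.70979071e+01,  9.91400890e-01, -2.51600665e+01,
       -5.61220385e-02,  1.78754021e-02,  1.67653561e-04]), 'position': array([ 0.2133676 , -0.61333695,  0.23783786]), 'eef_rot': array([ 0.57581057,  0.40999173,  0.57686123, -0.40936547]), 'wrist_force': array([ 0.11102389, -0.25618101,  0.22354446]), 'moment': array([ 0.03868156, -0.0225927 , -0.00811212]), 'grip_width': 0.0879321046494868}
scene [ 1.5056411  -0.30743866  1.07125654] [[0.298, 0.667, -0.683], [0.954, -0.223, 0.198], [-0.02, -0.711, -0.703]]
stand [(0.81, [308.0, 205.0], 3439), (0.7, [182.0, 194.0], 1337), (0.28, [301.0, 206.0], 2954)]
wheel_centre [(0.92, [306.0, 205.0], 3508)]
wheel [(0.69, [302.0, 205.0], 2952)]
pin []
pawl []
pawl_ball []
pot [(0.91, [372.0, 184.0], 324), (0.87, [301.0, 188.0], 415), (0.87, [356.0, 257.0], 483), (0.6, [379.0, 208.0], 412)]
side [-0.4984078   1.1025612   1.00546797] [[-0.723, -0.33, 0.607], [-0.691, 0.365, -0.624], [-0.016, -0.87, -0.492]]
stand [(0.95, [341.0, 227.0], 2648)]
wheel_centre [(0.82, [343.0, 227.0], 2811)]
wheel [(0.68, [346.0, 224.0], 1759)]
pin [(0.98, [349.0, 221.0], 1966)]
pawl [(0.45, [319.0, 223.0], 120)]
pawl_ball []
pot [(0.94, [273.0, 246.0], 349), (0.86, [296.0, 260.0], 423), (0.78, [272.0, 211.0], 296), (0.7, [345.0, 206.0], 357)]
wrist [ 0.27949755 -0.59153221  0.38440751] [[0.328, -0.909, -0.257], [-0.945, -0.316, -0.09], [0.001, 0.273, -0.962]]
stand []
wheel_centre []
wheel []
pin []
pawl []
pawl_ball [(0.39, [220.0, 12.0], 4796)]
pot []
```

View pics/scene0.png

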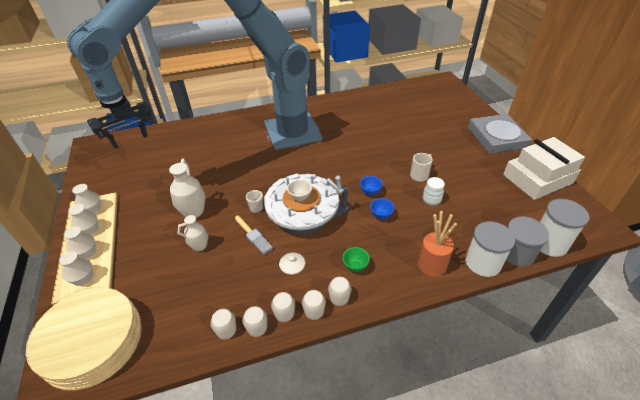

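View pics/side0.png

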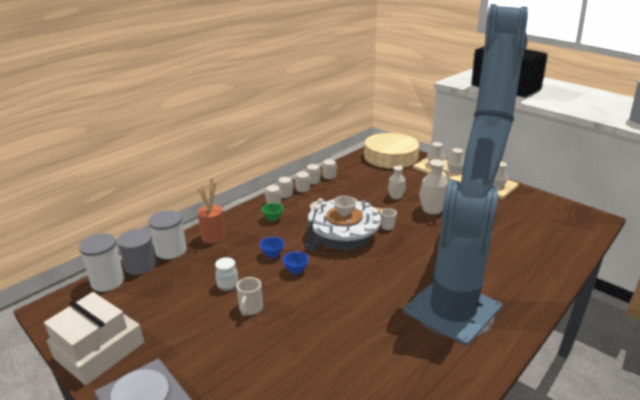

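The scene view shows the turntable at (303,203) with the white bowl on it at (300,188), and the pawl post at about (340,187). The blue bowls (372,185) and (382,209) and the green one (356,259) are look-alikes. The white bowl on the head is the pot. Next: enlarged crops and a wheel fit.

Run:
```python
from h import *
a=cv2.imread("pics/scene0.png")[160:240,255:360];b=cv2.imread("pics/side0.png")[180:260,295:400]
cv2.imwrite("pics/crop1.png",np.vstack([cv2.resize(x,None,fx=3.7*2,fy=3.7,interpolation=3)if 0 else cv2.resize(x,(394*2-0,300*2//2*1)) if 0 else cv2.resize(x,(394,300),interpolation=3) for x in (a,b)]))
for n,p in (("scene",(301,203)),("side",(345,216))): print(n,atz(n,p,.088))
```

```text
scene [ 0.54657957 -0.10359355  0.088     ]
side [ 0.50026696 -0.08688323  0.088     ]
```

View pics/crop1.png

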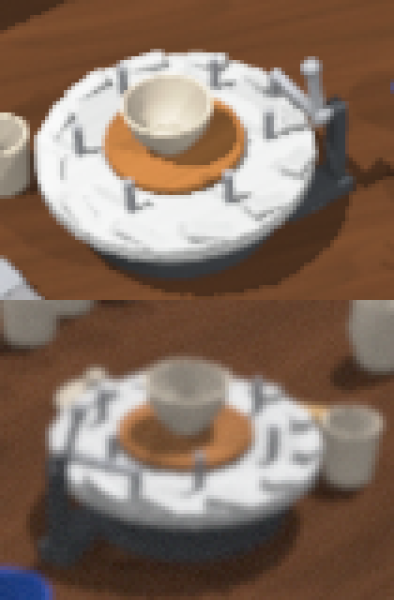

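Run:
```python
from h import *
s=lambda x,y:(255+x/3.752,160+y/3.75)
d=lambda x,y:(295+x/3.752,180+(y-300)/3.75)
x,e=tri([ray("scene",s(312,66)),ray("side",d(78,408))]);print("ball",x,e)
print("pivot",tri([ray("scene",s(338,100)),ray("side",d(57,452))]))
# head ellipse extremes
for n,f,pts in (("scene",s,[(104,140),(246,140),(176,192),(124,176),(225,176),(110,120),(240,118)]),("side",d,[(117,434),(254,434),(183,468),(140,458),(232,457)])):
    P=np.array([atz(n,f(*p),.088)[:2] for p in pts])
    A=np.c_[2*P,np.ones(len(P))];r=np.linalg.lstsq(A,(P**2).sum(1),rcond=None)[0];print(n,"head c",r[:2],"rad",np.sqrt(r[2]+r[:2]@r[:2]))
for q,n,p,z in (("talljug","scene",(187,215),0),("rjug","scene",(196,248),0),("cup","scene",(255,208),0),("lid","scene",(292,270),0),("mug","scene",(421,178),0),("jar","scene",(433,201),0)): print(q,atz(n,p,z)[:2])
# pin tops scene
for p in [(122,70),(80,131),(128,181),(231,174),(270,115),(214,63)]: print("pin",atz("scene",s(*p),.112)[:2])
```

```text
ball [0.53268978 0.03221608 0.15472098] [np.float64(0.0023399326753857867), np.float64(0.002339932675385647)]
pivot (array([0.54089807, 0.05379332, 0.11423221]), [np.float64(0.0035462530203254454), np.float64(0.0035462530203254905)])
scene head c [ 0.51979489 -0.09391869] rad 0.06609768703734864
side head c [ 0.5063489  -0.08991894] rad 0.06495543676496088
talljug [ 0.3885691  -0.49456386]
rjug [ 0.55439611 -0.47657616]
cup [ 0.43201205 -0.25297032]
lid [ 0.74221523 -0.19174375]
mug [0.47684364 0.39794836]
jar [0.60558623 0.38083928]
pin [ 0.43758709 -0.12199915]
pin [ 0.50604543 -0.17810259]
pin [ 0.58112736 -0.15208747]
pin [ 0.60152176 -0.06398308]
pin [ 0.54077553 -0.00844993]
pin [ 0.45581477 -0.03681184]
```

Pins, head, ball and post agree: wheel centre ≈ (0.520,-0.094), stand yaw ≈ 17–20°. The pins' mean radius is 87 mm and the ball's height is 155 mm. I'll close the fingers and go over the turntable for a close wrist view.

```bash
python3 -m crank '[[0,0,0.06,0,0,0],[0,0,0.12,0,0,0],[0.02,0.03,0.16,0,0,0],[0.05,0.08,0.16,0,0,0],[0.08,0.13,0.16,0,0,0],[0.11,0.18,0.16,0,0,0],[0.14,0.23,0.16,0,0,0],[0.17,0.28,0.16,0,0,0],[0.20,0.33,0.16,0,0,0],[0.23,0.38,0.16,0,0,0],[0.26,0.43,0.16,0,0,0],[0.29,0.48,0.16,0,0,0],[0.32,0.53,0.16,0,0,0],[0.35,0.58,0.16,0,0,0],[0.36,0.59,0.16,0,0,0],[0.36,0.59,0.16,0,0,0],[0.36,0.59,0.16,0,0,0]]' 0
python3 - <<'E'
from h import *
o=observe();print(o["position"],o["time"],o["eef_rot"],env.hold_point_z,o["grip_width"],R.from_quat(np.r_[o["eef_rot"][1:],o["eef_rot"][0]]).as_matrix().round(3).tolist())
c=cal("wrist");im=save("wrist","pics/w1.png");np.savez("w1.npz",K=c[0],D=c[1],e=c[2],M=c[3]);print(c[0],c[2])
for q in ("wheel_centre","pin","pawl","pawl_ball","pot"):
    print(q,[(round(float(r["score"]),2),np.round(r["at"]).tolist(),int(r["region"].sum())) for r in vision.silhouettes(q,"wrist")][:7])
E
```

```text
time: 3.32
position: [0.573, -0.0261, 0.3987]
eef_rot: [0.576, 0.41, 0.576, -0.411]
wrist_force: [0.8, -0.9, 0.8]
grip_width: 0.0
[ 0.57303508 -0.02607586  0.39869306] 3.325 [ 0.57585904  0.41006098  0.57564831 -0.41093234] 0.0187 2.5284172063996552e-05 [[-0.0, 0.945, 0.326], [-0.001, 0.326, -0.945], [-1.0, -0.001, 0.001]]
[[293.88016743   0.         319.08879555]
 [  0.         293.88016743 199.47909834]
 [  0.           0.           1.        ]] [ 0.6391022  -0.00374586  0.54432567]
wheel_centre [(0.8, [338.0, 183.0], 13296), (0.64, [347.0, 186.0], 12074)]
pin [(0.6, [347.0, 184.0], 12059)]
pawl [(0.81, [272.0, 186.0], 508), (0.48, [339.0, 184.0], 13180)]
pawl_ball [(0.76, [274.0, 185.0], 508), (0.31, [445.0, 195.0], 1815)]
pot [(0.85, [352.0, 219.0], 2143), (0.83, [188.0, 168.0], 1948), (0.77, [345.0, 21.0], 2194), (0.73, [212.0, 97.0], 2233)]
```

View pics/w1.png

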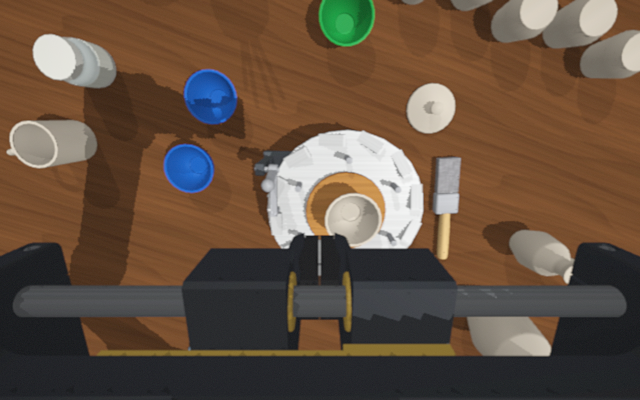

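The wheel is at (345,185), the pot on it at (355,220), the ball at (266,186), and the post and pivot at (268,160). The finger tips hide the near rim. I'll enlarge the crop to read the points.

Run:
```python
import cv2
a=cv2.imread("pics/w1.png")[120:250,235:430];cv2.imwrite("pics/crop2.png",cv2.resize(a,None,fx=4,fy=4,interpolation=2))
```

```text
(no output)
```

View pics/crop2.png

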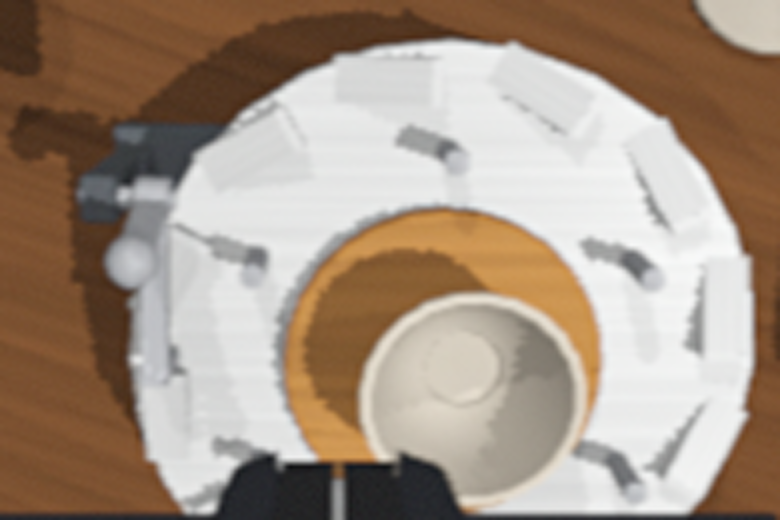

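Run:
```python
from h import *
from scipy.optimize import least_squares
d=np.load("w1.npz");c=(d["K"],d["D"],d["e"],d["M"])
w=lambda p:(235+p[0]/4,120+p[1]/4)
P=np.array([atz("",w(p),.088,c)[:2] for p in [(285,355),(440,207),(601,350),(345,238),(550,243),(300,300),(590,300)]])
r=np.linalg.lstsq(np.c_[2*P,np.ones(len(P))],(P**2).sum(1),rcond=None)[0];print("head",r[:2],np.sqrt(r[2]+r[:2]@r[:2]))
S=lambda x,y:(255+x/3.752,160+y/3.75)
pw=np.array([atz("",w(p),.112,c)[:2] for p in [(457,158),(253,270),(653,275),(635,492)]])
ps=np.array([atz("scene",S(*p),.112)[:2] for p in [(122,70),(80,131),(128,181),(231,174),(270,115),(214,63)]])
def fit(P):
    def f(v):
        a=np.arctan2(*(P-v[:2]).T[::-1]);k=np.round((a-v[2])/(np.pi/3))*np.pi/3+v[2]
        return (P-v[:2]-.088*np.c_[np.cos(k),np.sin(k)]).ravel()
    s=least_squares(f,[.52,-.094,.3]);print("pins",s.x,np.degrees(s.x[2]),"rms",np.sqrt(np.mean(s.fun**2)))
fit(pw);fit(ps)
b,e=tri([ray("",w((130,263)),c),ray("scene",S(312,66)),ray("side",(315.8,208.8))]);print("ball",b,e)
bz=atz("",w((130,263)),.153,c);print("ball wrist z153",bz,"scene",atz("scene",S(312,66),.153))
print("post top",atz("",w((98,200)),.110,c),atz("scene",S(338,100),.110))
print("pot rim",atz("",w((473,398)),.136,c))
```

```text
head [ 0.51347816 -0.09381587] 0.06423646624941544
pins [ 0.51225008 -0.09426917  0.31723876] 18.176442117359322 rms 0.0004387784833022911
pins [ 0.52047866 -0.09357234  0.32189879] 18.443442186220214 rms 0.0022757925499077136
ball [0.53152627 0.03243865 0.15482952] [np.float64(0.001269155669183937), np.float64(0.0029368139467643014), np.float64(0.001956443733441053)]
ball wrist z153 [0.52973153 0.03234897 0.153     ] scene [0.5329173  0.03440496 0.153     ]
post top [0.53701993 0.0543746  0.11      ] [0.53959568 0.05781333 0.11      ]
pot rim [ 0.51703398 -0.0998099   0.136     ]
```

Centre ≈ (0.514,-0.094), ball ≈ (0.531,0.033), yaw ≈ 17.5°. The pin radius fits to 0.4 mm and the ball's 128 mm from the axis is as specified. I'll go down on the −x side of the ball.

```bash
python3 -m crank '[[-0.04,0.024,-0.03,0,0,0],[-0.08,0.047,-0.06,0,0,0],[-0.08,0.047,-0.11,0,0,0],[-0.08,0.047,-0.16,0,0,0],[-0.08,0.047,-0.21,0,0,0],[-0.08,0.047,-0.25,0,0,0],[-0.08,0.047,-0.262,0,0,0],[-0.08,0.047,-0.262,0,0,0]]' 0
python3 - <<'E'
from h import *
c=cal("wrist");im=save("wrist","pics/w2.png");save("scene","pics/s2.png");print(proj("",[[.531,.033,.153]],c),proj("scene",[[.531,.033,.153]]))
a=cv2.imread("pics/s2.png")[150:240,255:375];b=cv2.imread("pics/w2.png")
cv2.imwrite("pics/c3.png",np.vstack([cv2.resize(a,(480,360),interpolation=2)[:300],cv2.resize(b,(480,300))]))
E
```

```text
time: 4.62
position: [0.4935, 0.0224, 0.1372]
eef_rot: [0.576, 0.41, 0.576, -0.41]
wrist_force: [-0.2, 0.0, 0.6]
grip_width: 0.0002
[[322.50120876 186.63108292]] [[337.57942683 177.33127333]]
```

View pics/c3.png

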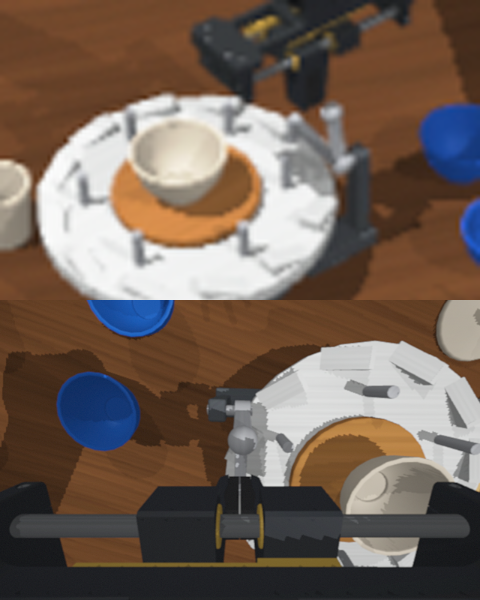

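The finger stands just behind the ball and in line with it: wrist picture, ball (324,185), finger tip (320,240). Now I push along stand +x.

```bash
python3 -m crank '[[0.01,0.003,0,0,0,0],[0.019,0.006,0,0,0,0],[0.025,0.008,0,0,0,0],[0.031,0.01,0,0,0,0],[0.037,0.012,0,0,0,0],[0.043,0.014,0,0,0,0],[0.049,0.016,0,0,0,0],[0.055,0.0175,0,0,0,0],[0.057,0.018,0,0,0,0],[0.057,0.018,0,0,0,0],[0.045,0.014,0,0,0,0],[0.03,0.01,0,0,0,0]]' 0
python3 - <<'E'
from h import *
c=cal("wrist");im=save("wrist","pics/w3.png");save("scene","pics/s3.png")
B=[.531+.045*.954,.033+.045*.301,.144];print(B,proj("",[B],c),proj("scene",[B]))
a=cv2.imread("pics/s3.png")[150:240,255:375];b=cv2.imread("pics/w3.png")
cv2.imwrite("pics/c4.png",np.vstack([cv2.resize(a,(480,360),interpolation=2)[:300],cv2.resize(b,(480,300))]))
E
```

```text
time: 6.22
position: [0.5236, 0.0321, 0.1383]
eef_rot: [0.577, 0.411, 0.575, -0.41]
wrist_force: [0.9, -0.1, -0.3]
grip_width: 0.0003
[0.57393, 0.046545, 0.144] [[323.59746547 154.12910024]] [[345.56811136 186.59117418]]
```

View pics/c4.png

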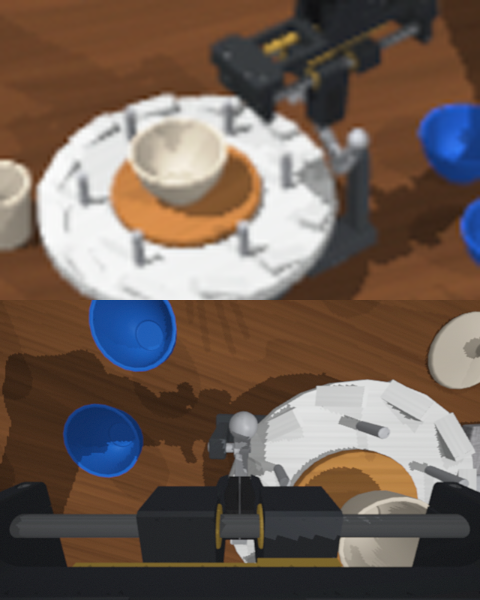

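The pawl is tipped over and stays up with the finger 27 mm withdrawn: ball at scene (344,184), predicted (345.6,186.6). Next is the pin at ≈ (0.580,-0.152), approached from its +x side.

```bash
python3 -m crank '[[0,0,0.05,0,0,0],[0,0,0.1,0,0,0],[0.025,-0.05,0.1,0,0,0],[0.05,-0.1,0.1,0,0,0],[0.07,-0.15,0.1,0,0,0],[0.085,-0.182,0.1,0,0,0],[0.085,-0.182,0.06,0,0,0],[0.085,-0.182,0.01,0,0,0],[0.085,-0.182,-0.03,0,0,0],[0.085,-0.182,-0.041,0,0,0],[0.085,-0.182,-0.041,0,0,0]]' 0
python3 - <<'E'
from h import *
save("scene","pics/s4.png");save("side","pics/d4.png")
a=cv2.imread("pics/s4.png")[150:240,255:375];b=cv2.imread("pics/d4.png")[180:260,295:400]
cv2.imwrite("pics/c5.png",np.vstack([cv2.resize(a,(480,360),interpolation=2)[:330],cv2.resize(b,(347,264))[:, :].repeat(1,0) if 0 else cv2.resize(b,(480,264))]))
E
```

```text
time: 7.7
position: [0.6075, -0.1505, 0.0975]
eef_rot: [0.576, 0.41, 0.576, -0.41]
wrist_force: [0.2, -0.1, 0.4]
grip_width: 0.0004
```

View pics/c5.png

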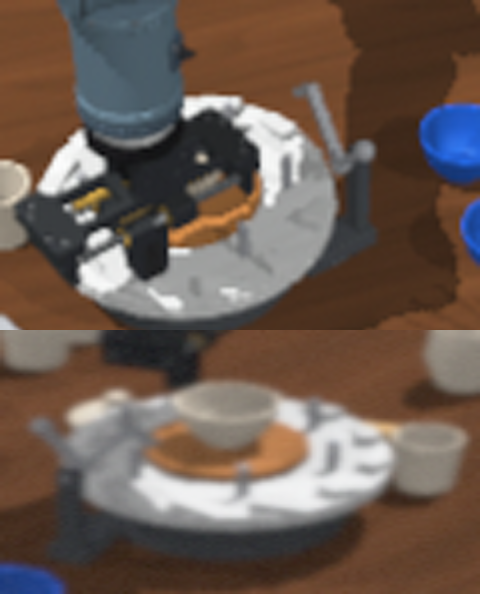

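The pawl is fully over: ball at scene (346,187.5), arm up. The finger is beside the pin, so I push along stand −x.

```bash
python3 -m crank '[[-0.006,-0.002,0,0,0,0],[-0.012,-0.004,0,0,0,0],[-0.018,-0.0055,0,0,0,0],[-0.024,-0.0075,0,0,0,0],[-0.030,-0.0095,0,0,0,0],[-0.036,-0.0115,0,0,0,0],[-0.042,-0.013,0,0,0,0],[-0.046,-0.0145,0,0,0,0],[-0.048,-0.015,0,0,0,0],[-0.048,-0.015,0,0,0,0]]' 0
python3 - <<'E'
from h import *
c=cal("wrist");im=save("wrist","pics/w5.png");np.savez("w5.npz",K=c[0],D=c[1],e=c[2],M=c[3])
save("scene","pics/s5.png")
a=cv2.imread("pics/s5.png")[150:240,255:375];b=cv2.imread("pics/w5.png")[:260]
cv2.imwrite("pics/c6.png",np.vstack([cv2.resize(a,(640,480),interpolation=2)[:340],b]))
# expected pin pixels per joint value
for t in (18.3-20,18.3-23,18.3-26,18.3-29):
    A=np.radians(t+60*np.arange(6));X=np.c_[.514+.088*np.cos(A),-.094+.088*np.sin(A),np.full(6,.112)]
    print(t,proj("",X,c).round().tolist(),((proj("scene",X)-[255,150])*[640/120,480/90]).round().tolist())
E
```

```text
time: 9.05
position: [0.5598, -0.1655, 0.0987]
eef_rot: [0.577, 0.41, 0.575, -0.41]
wrist_force: [-0.6, 0.1, -0.3]
grip_width: 0.0008
-1.6999999999999993 [[201.0, 133.0], [12.0, 165.0], [-3.0, 320.0], [126.0, 418.0], [272.0, 399.0], [326.0, 272.0]] [[278.0, 313.0], [377.0, 241.0], [341.0, 152.0], [214.0, 132.0], [115.0, 198.0], [142.0, 290.0]]
-4.699999999999999 [[211.0, 137.0], [19.0, 159.0], [-6.0, 313.0], [118.0, 416.0], [266.0, 403.0], [328.0, 280.0]] [[270.0, 315.0], [375.0, 245.0], [345.0, 155.0], [220.0, 131.0], [117.0, 193.0], [137.0, 286.0]]
-7.699999999999999 [[221.0, 142.0], [26.0, 153.0], [-10.0, 305.0], [110.0, 413.0], [259.0, 406.0], [328.0, 288.0]] [[263.0, 316.0], [373.0, 250.0], [350.0, 159.0], [227.0, 130.0], [120.0, 188.0], [133.0, 282.0]]
-10.7 [[231.0, 147.0], [33.0, 148.0], [-13.0, 297.0], [103.0, 410.0], [253.0, 410.0], [329.0, 296.0]] [[256.0, 317.0], [370.0, 255.0], [354.0, 162.0], [234.0, 129.0], [123.0, 184.0], [128.0, 278.0]]
```

View pics/c6.png

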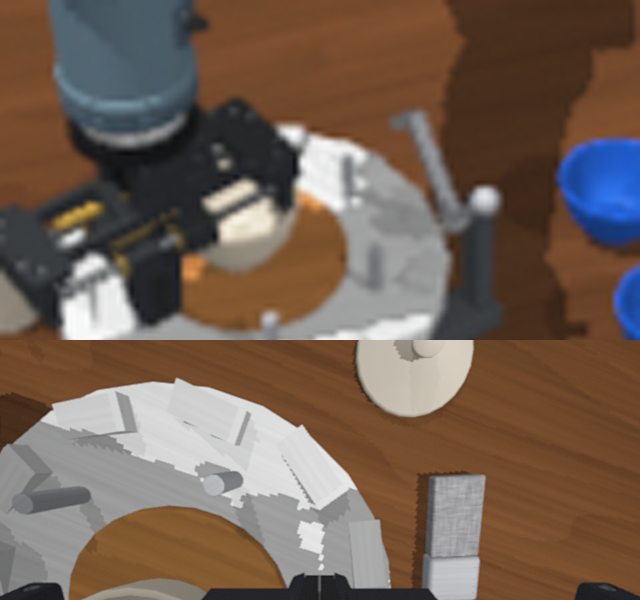

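The pins read ≈ −5.5° (wrist (214,145) and (20,162), scene (270,318)), a turn of ≈ 0.415 rad, so the joint is ≈ 0.34–0.40. I'll push 3 mm more for the middle of the window, withdraw, lift, and go to the +x side of the tipped ball.

```bash
python3 -m crank '[[-0.002,-0.0005,0,0,0,0],[-0.0035,-0.001,0,0,0,0],[-0.0035,-0.001,0,0,0,0],[0.006,0.002,0,0,0,0],[0.016,0.005,0,0,0,0],[0.016,0.005,0.05,0,0,0],[0.016,0.005,0.1,0,0,0],[0.016,0.005,0.14,0,0,0],[0.025,0.055,0.14,0,0,0],[0.034,0.105,0.14,0,0,0],[0.043,0.155,0.14,0,0,0],[0.052,0.205,0.14,0,0,0],[0.054,0.226,0.14,0,0,0],[0.054,0.226,0.14,0,0,0]]' 0
python3 - <<'E'
from h import *
c=cal("wrist");im=save("wrist","pics/w6.png");np.savez("w6.npz",K=c[0],D=c[1],e=c[2],M=c[3])
save("scene","pics/s6.png");save("side","pics/d6.png")
a=cv2.imread("pics/s6.png")[150:240,255:375];b=cv2.imread("pics/w6.png")[:260]
cv2.imwrite("pics/c7.png",np.vstack([cv2.resize(a,(640,480),interpolation=2)[:340],b]))
print(proj("",[[.574,.0465,.144]],c))
for t in (-2,-5,-8,-11):
    A=np.radians(t+60*np.arange(6));X=np.c_[.514+.088*np.cos(A),-.094+.088*np.sin(A),np.full(6,.112)]
    print(t,proj("",X,c).round().tolist(),((proj("scene",X)-[255,150])*[640/120,480/90]).round().tolist())
E
```

```text
time: 10.9
position: [0.6137, 0.0621, 0.2384]
eef_rot: [0.577, 0.409, 0.576, -0.409]
wrist_force: [0.0, -0.1, 0.2]
grip_width: 0.0006
[[320.01049322 247.3460039 ]]
-2 [[462.0, 253.0], [376.0, 265.0], [343.0, 332.0], [389.0, 381.0], [465.0, 372.0], [505.0, 311.0]] [[277.0, 313.0], [377.0, 241.0], [341.0, 152.0], [214.0, 132.0], [115.0, 197.0], [141.0, 290.0]]
-5 [[466.0, 254.0], [380.0, 262.0], [343.0, 328.0], [386.0, 380.0], [462.0, 374.0], [505.0, 314.0]] [[270.0, 315.0], [375.0, 246.0], [346.0, 156.0], [221.0, 131.0], [117.0, 192.0], [137.0, 286.0]]
-8 [[470.0, 256.0], [384.0, 260.0], [343.0, 325.0], [382.0, 378.0], [458.0, 375.0], [504.0, 318.0]] [[262.0, 316.0], [373.0, 251.0], [350.0, 159.0], [228.0, 130.0], [120.0, 188.0], [132.0, 282.0]]
-11 [[474.0, 258.0], [388.0, 258.0], [343.0, 321.0], [379.0, 377.0], [454.0, 377.0], [504.0, 321.0]] [[255.0, 317.0], [370.0, 256.0], [355.0, 163.0], [235.0, 129.0], [123.0, 183.0], [128.0, 278.0]]
```

View pics/c7.png

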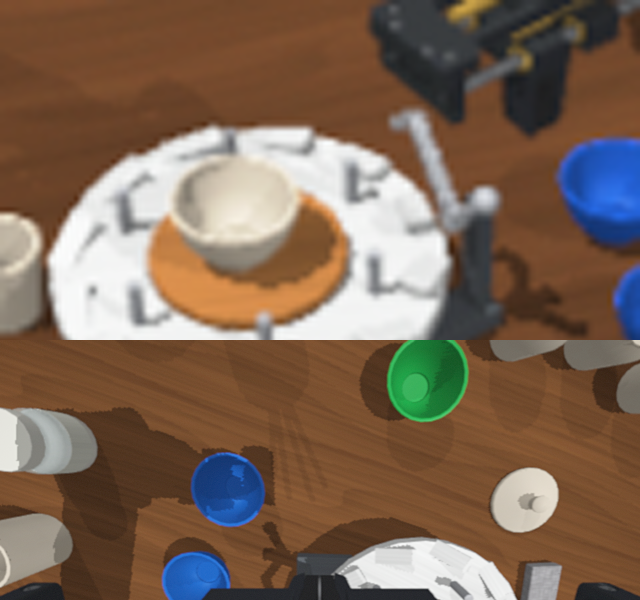

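Run:
```python
from h import *
from scipy.optimize import least_squares
P=np.array([atz("scene",(255+x/5.333,150+y/5.333),.112)[:2] for x,y in [(264,317),(374,258),(351,163),(229,135),(122,195),(136,288)]])
def f(v):
    a=np.arctan2(*(P-v[:2]).T[::-1]);k=np.round((a-v[2])/(np.pi/3))*np.pi/3+v[2]
    return (P-v[:2]-.088*np.c_[np.cos(k),np.sin(k)]).ravel()
s=least_squares(f,[.52,-.094,-.12]);print(s.x,np.degrees(s.x[2]),np.sqrt(np.mean(s.fun**2)))
```

```text
[ 0.51892462 -0.09415689 -0.13311217] -7.626765546217132 0.0014489598684353736
```

The wheel has turned 26° (0.454 rad), so the joint is ≈ 0.37–0.44, inside the window. Now I lower the finger and push the ball back.

```bash
python3 -m crank '[[0,0,-0.05,0,0,0],[0,0,-0.09,0,0,0],[0,0,-0.101,0,0,0],[-0.011,-0.0035,-0.101,0,0,0],[-0.022,-0.007,-0.101,0,0,0],[-0.028,-0.009,-0.101,0,0,0],[-0.034,-0.011,-0.101,0,0,0],[-0.040,-0.0125,-0.101,0,0,0],[-0.046,-0.0145,-0.101,0,0,0],[-0.052,-0.0165,-0.101,0,0,0],[-0.055,-0.0175,-0.101,0,0,0],[-0.055,-0.0175,-0.101,0,0,0],[-0.03,-0.0095,-0.101,0,0,0],[0,0,-0.101,0,0,0],[0,0,-0.05,0,0,0],[0,0,0,0,0,0],[0.02,0.02,0.06,0,0,0],[0.04,0.06,0.1,0,0,0],[0.04,0.06,0.1,0,0,0]]' 0
python3 - <<'E'
from h import *
save("scene","pics/s7.png");save("side","pics/d7.png")
a=cv2.imread("pics/s7.png")[150:240,255:375];b=cv2.imread("pics/d7.png")[180:260,295:400]
cv2.imwrite("pics/c8.png",np.vstack([cv2.resize(a,(400,300),interpolation=2),cv2.resize(b,(394,300)).copy() if 0 else cv2.resize(b,(400,300))]))
print((proj("scene",[[.531,.033,.153]])-[255,150])/.3)
E
```

```text
time: 13.42
position: [0.6558, 0.123, 0.3423]
eef_rot: [0.578, 0.412, 0.574, -0.408]
wrist_force: [0.4, 0.2, -1.7]
grip_width: 0.0007
[[275.2647561   91.10424443]]
```

View pics/c8.png

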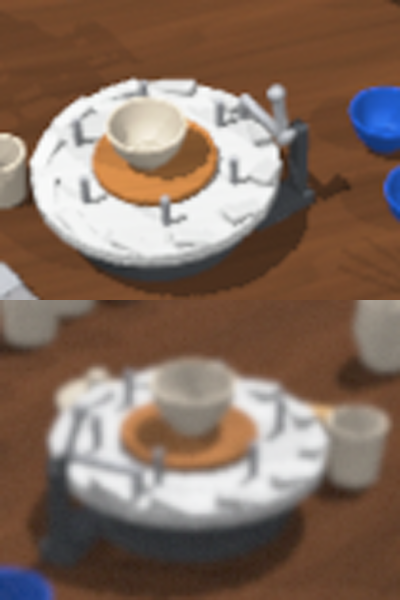

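The ball is at crop (277,91), expected (275,91), so the pawl is down. I'll check it sub-pixel against the first pictures, since a nose resting on a tooth would shift the ball by several mm.

Run:
```python
from h import *
ux=np.array([.954,.301]);b0=np.array([.531,.033])
for n,f0,f1,(x0,x1,y0,y1) in (("scene","scene0","s7",(331,345,172,183)),("side","side0","d7",(310,321,204,213))):
    g=[cv2.resize(cv2.imread(f"pics/{f}.png"),None,fx=8,fy=8,interpolation=2) for f in (f0,f1)]
    t=g[0][y0*8:y1*8,x0*8:x1*8];m=10*8
    r=cv2.matchTemplate(g[1][y0*8-m:y1*8+m,x0*8-m:x1*8+m],t,5);_,v,_,p=cv2.minMaxLoc(r)
    print(n,"shift px",(np.array(p)-m)/8,v)
    for a in (.05,.15,.25):
        X=[[*(b0+ux*.052*(np.sin(a-.244)+np.sin(.244))),.153+.052*(np.cos(a-.244)-np.cos(.244))]]
        print(a,(proj(n,X)-proj(n,[[*b0,.153]])).round(2))
```

```text
scene shift px [0. 0.] 0.9998559951782227
0.05 [[0.45 0.28]]
0.15 [[1.35 0.93]]
0.25 [[2.27 1.71]]
side shift px [ 0.    -0.125] 0.9316539764404297
0.05 [[-0.68 -0.3 ]]
0.15 [[-2.04 -0.8 ]]
0.25 [[-3.42 -1.18]]
```

Zero shift, so the pawl is back exactly where it started, fully down. The hand is clear at z 0.34, so I hand the job in.

```bash
python3 -c "
from bench import close_job,observe
print(observe()['time']);print(close_job())"
```

```text
13.525
the job is handed in; nothing more can be done
None
```

The job is done and handed in at 13.5 s, with the pawl down in the next notch and the hand clear of everything.

- **Pawl up:** I pushed the ball over with the closed fingertips. It stayed up after I withdrew the finger.
- **Wheel back:** I pushed the wheel back by one of its pins, about 0.45 rad clockwise. A fit of the pins puts the joint at about 0.37–0.44, inside the 0.32–0.51 window. The spread comes from not knowing the stand's yaw and the wheel's starting angle exactly.
- **Pawl down:** I tipped the ball back. Matched against the first pictures, the ball had shifted 0 px in the scene view and 0.1 px in the side view. A nose resting on a tooth would show about 1.4 to 2 px.
- **Surroundings:** In the last picture the bowl is still standing on the wheel's head, and the cup and the other things in view look undisturbed. I checked those by eye only; I did not measure them.

The scene and wrist views disagreed by about 6–8 mm on the wheel centre's x. I used the wrist value for positions and compared turns within one camera. One wrist reading of the tipped ball came out about 5 mm short of prediction; the scene views agreed with full tip-over.

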